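# Weigh a drive wheel on the club's spring balance and mark the reading

### The job

Weigh the big drive wheel: lift it out of its cradle, hang it by its centre hole on the balance's hook and ease its weight on gently, so that the hook neither drops nor springs up, is not rammed and never gets pulled to the end of its travel. Let go and leave the marker alone until the hook hangs quite still, then slide the marker down until its line is level with the pointer, and leave the wheel hanging and everything else on the table where it is.

Things in the scene. Friction and masses are not known exactly. Their poses are not given: they have to be found in the camera images.
- wheel_center (a point): Centre of the big omni wheel: white hub, black rollers, 127 mm across, 44 mm wide, 0.2 to 0.7 kg, upright in a grey cradle, centre 71 mm above the table. Axle (level) along this point's x; y and z turn with its roll. A round 26 mm hole goes right through along x. Side faces are flat: grip the top of the rim across the 44 mm width, fingertips at most 40 mm below its top.
- hook_seat (a point): Top of the level steel hook bar (8 mm thick, along this point's x) where the wheel hangs, 200 mm above the table when unloaded. Its free end points to -x; the upturned tip, 41 mm to -x, rises 9 mm above the bar's top. An 18 mm washer 34 mm to +x is the inner stop. z is up. A hung wheel's centre is 13 mm below this point, its x anywhere between tip and washer.
- hook (a joint): How far the sprung hook has dipped (m): 0 unloaded at its top stop, growing downwards, end stop 0.100. Gives 12.5 mm per newton after the first 0.3 N, so 0.02 to 0.08 for such wheels; lightly damped, bobs 2 to 3 s. Shock spoils the balance: not faster than 0.07 m/s either way, not past 0.095, not over 20 N on the hook.
- pointer (a point): Tip of the thin black pointer that rides with the hook, beside the white upright scale strip (34 mm wide, 3 mm thick, top 235 mm above the table). 196 mm above the table when the hook is unloaded.
- marker_line (a point): The line on the marker (a grey collar, 14 mm tall, that slides on the scale strip; friction holds it where it is left, about 3 N moves it). Level with the pointer when both have the same height.
- marker_grip (a point): Centre of the grip end of the marker's grey level bar: 10 mm wide (along this point's y), 12 mm tall, at the height of the marker line. The bar runs along x from the scale strip, 55 mm to -x of here, to its end 15 mm to +x. Free space above, below and beside.
- marker (a joint): How far the marker has been slid down the strip (m), 0 at the top, up to 0.095. Reads the same as joint hook when line and pointer are level.
- stand: The balance stand, fixed: origin on the table under the centre of its 48 mm square aluminium upright, 345 mm high; x, y as hook_seat's. The hook sticks out to -x (seat 110 mm from here) from a 44 mm wide black carriage plate 27 to 37 mm out whose top is 5 mm above the hook bar's top. The scale strip stands at y = +102 mm. Base plate 200 x 220 mm, 10 mm thick.
- cradle: Grey two-rail wheel cradle, 75 x 130 mm, 22 mm high, fixed; origin under its centre on the table, x along the axle of the wheel in it.
- foam_block: Brown foam cube, 110 mm; a bystander. Origin under its centre.
- gamepad: Black game controller about 150 mm wide, 42 mm high; a bystander. Origin under its centre.
- phone: Phone lying flat, 72 x 148 x 9 mm; a bystander. Origin under its centre.
- small_wheel: Small grey wheel lying flat, 72 mm across, 30 mm high; a bystander. Origin under its centre.
Mind the look-alikes: they are no part of the job. Leave any orange or red look-alike of the part that bears wheel_center alone.

How it is judged:
By the outcome, as a careful person would: the job done as asked, in the order asked, and still so for the second after the job is handed in, with the robot touching nothing.
It also fails if it takes over 64 s, if anything falls off the work surface, if the arm or the gripper's body presses on something with over 40 N, if the wrist force passes 120 N, or if a joint passes its speed limit or range.

### The arm

A 7-joint arm with a two-finger parallel gripper is mounted at the origin on the work surface. World frame = base frame: x ahead of the robot, y to its left, z up, the work surface at z = 0. Lengths are in m, angles in rad, forces in N, time in s.
With the tool pointing down it reaches from about 0.425 to 0.8 m from the base axis. Payload 8.3 kg.
Tool frame: the origin (TCP) lies midway between the tips of the shut fingers; the grasp point (between the pads) lies 19 mm behind it; z points along the fingers, x is the direction in which the jaws open and shut, and the axes are right-handed (so a half turn about z gives the same grasp; the last joint's range is limited). The gripper opens to 85 mm and grips with 20 to 120 N. Pads are 22 mm wide; open, the fingers measure 114 mm over their backs; the gripper's body (76 mm by 85 mm) begins 54 mm behind the grasp point. The pads swing forward as they close: fully open they stand 13 mm farther back than shut.
Start: joints at [1.082, 0.383, 0.016, 1.37, -0.006, 1.388, -0.046], TCP at [0.258, -0.569, 0.231] pointing down, gripper open.
Joint ranges: [-2.95, 2.95], [-0.25, 2.06], [-1.52, 1.56], [0.18, 2.33], [-1.44, 4.58], [0.02, 2.06], [-3.01, 3.01]. Speed limits (rad/s): [2.39, 2.39, 3.01, 3.01, 3.14, 3.14, 3.14].

### API

Orientations are given as a unit quaternion [x, y, z, w].
In Python, from rig import get_state, grab_frame, camera_model, finish_job, silhouettes, landmark_of gives the robot as it stands.
- The arm moves only by the shell command python3 -m jog 'ROWS' [OPENING] [FORCE]. ROWS is JSON, a list of rows, each a list of 2 entries, a list of its own where there are three numbers: the shift along the tool's x, y, z in m, then the turn, a rotation vector about the tool's x, y, z in degrees. In form: [[[x, y, z], [wx, wy, wz]], ...]. A call has 1 to 12 rows; each row shifts and turns the commanded pose from where the row before left it, along the tool's axes as they then stand; what a row does not reach is not made up. A row lasts 1/12 s, in which the tool goes at most 41.7 mm and 7.16 degrees, less where a joint would pass 70% of its speed; a pose out of reach is approached as far as the arm can. A call is refused whole if a number of a shift passes 0.0417 or a number of a turn 7.16, either way. A call with a gripper value outside its range is refused whole. OPENING is the opening, from -1 (shut) to 1 (fully open), set as the call begins (- or left out, the last holds). The fingers move at their own pace and stop on an object; FORCE is the grip in N (left out, the last holds). Time passes only in rows, so rows that do not move let the fingers close. It gives the time, the measured TCP pose, the force and the opening at its end, in the units of the state.
- get_state(): the state, without advancing time (a new reading comes with each control period).
- grab_frame(name): name is "scene" or "top" or "wrist"; returns (picture, depth): 384x512x3 uint8, blue, green, red; 384x512 float32, m along the optical axis (not along the pixel's ray), 0 where there is no reading.
- camera_model(name): a dict with "vfov" (degrees; the focal length in pixels is half the picture's height over the tangent of half this angle, whatever the lens; pixels are square), "cx", "cy" (the principal point, pixels), "k1" (the pictures are not rectified: a ray, as slopes to the right and down, at radius r is drawn at 1 + k1 r^2 times it, then the intrinsics apply), "R" (3x3) and "t" (3): a world point X has camera coordinates R X + t. Camera axes: x right, y down, z forward; pixel columns grow to the right and rows downward; lengths in m; the calibration is good to about 2 mm. A picture is of the moment at which its call begins: read the wrist's pose just before it. camera_model takes no time and is no camera call; for the wrist camera it gives the pose at the moment of the call.
- finish_job(): hands the job in, once; it reports no verdict.
Trained networks look in the newest picture that a camera, given by its name, has taken for a name from the list of things; names that differ only in an ending like _2 or _b are one class to them, and where a whole thing is asked for, a point or a joint stands for the part that bears it (a point fixed in the world has none). Each returns a list of dicts, best first, with "conf" (0 to 1); they miss things now and then, are a little off and sometimes report something else, mostly with a low value. They report only what shows in the picture. A call takes as long as a camera call. They do not tell look-alikes from the thing itself.
- silhouettes(camera, target): "region" (384x512 bool, what is visible of it) and "centre" ([column, row] in pixels, amid what is visible of it).
- landmark_of(camera, target): "centre" ([column, row] in pixels: a listed point, or the origin of a listed thing).
The state is a dict: "time": time; "joint_pos": joint angles; "qd": joint speeds; "joint_efforts": joint torques, N m; "eef_pos": TCP position; "eef_rot": TCP orientation; "ft_force": force on the tool from outside, world axes, zero at the start; "moment": the same for the moment, N m; "gripper_width": finger opening in m.
Only numpy, scipy, OpenCV 4.12 (cv2) and the standard library are available. Lean on these libraries where they do the work, as an engineer would, in place of code of your own. Each camera call takes 0.05 s, during which the arm holds its last target. There are 200 camera calls.

## Working session

There is one attempt and no reset: what is moved stays moved. The work goes in short steps, Python scripts to look and compute and a shell command to move; the robot and the scene stay as the last step left them, time stands still between calls to the robot, and variables do not carry over. Pictures are saved under pics/ and viewed, about 8 in all and at most 12, crops included, and the job is handed in when it is done.

```bash
mkdir -p pics; ls; cat > h.py <<'E'
import numpy as np, cv2, json
from rig import *
from scipy.spatial.transform import Rotation as Ro
def und(cam,uv,shape=(384,512),m=None):
    m=m or camera_model(cam); f=shape[0]/2/np.tan(np.radians(m["vfov"])/2)
    d=np.array([(uv[0]-m["cx"])/f,(uv[1]-m["cy"])/f]); s=d.copy()
    for _ in range(20): s=d/(1+m["k1"]*(s@s))
    return m,s
def ray(cam,uv,m=None):
    m,s=und(cam,uv,m=m); R=np.array(m["R"]);t=np.array(m["t"])
    return -R.T@t, R.T@np.array([s[0],s[1],1.])
def atz(cam,uv,z,m=None):
    c,d=ray(cam,uv,m); return c+d*(z-c[2])/d[2]
def atd(cam,uv,dep,m=None):
    c,d=ray(cam,uv,m); return c+d*dep
def tri(obs):
    A=np.zeros((3,3));b=np.zeros(3)
    for cam,uv in obs:
        c,d=ray(cam,uv); d=d/np.linalg.norm(d); P=np.eye(3)-np.outer(d,d);A+=P;b+=P@c
    return np.linalg.solve(A,b)
def proj(cam,X):
    m=camera_model(cam); f=192/np.tan(np.radians(m["vfov"])/2)
    c=np.array(m["R"])@X+np.array(m["t"]); s=c[:2]/c[2]; s=s*(1+m["k1"]*(s@s)); return s*f+[m["cx"],m["cy"]]
def shift(target):
    s=get_state(); R=Ro.from_quat(s["eef_rot"]); return R.inv().apply(np.array(target)-s["eef_pos"])
E
python3 - <<'E'
from h import *
np.set_printoptions(precision=3,suppress=True)
s=get_state(); print(s["time"],s["eef_pos"],Ro.from_quat(s["eef_rot"]).as_matrix())
ims=[]
for c in("scene","top"):
    im,d=grab_frame(c); ims.append(im); np.save(f"pics/{c}_d.npy",d)
    cv2.imwrite(f"pics/{c}0.png",im)
    for n in("wheel_center","hook_seat","pointer","marker_line","marker_grip","stand","cradle"):
        for r in landmark_of(c,n)[:3]:
            u=r["centre"]; i,j=int(round(u[1])),int(round(u[0])); 
            dd=d[min(max(i,0),383),min(max(j,0),511)]
            print(c,n,np.array(u),round(r["conf"],2),atd(c,u,dd))
print(get_state()["time"])
cv2.imwrite("pics/a.png",cv2.resize(np.hstack(ims),(800,300)))
E
```

```text
pics
0.0 [ 0.258 -0.569  0.23 ] [[ 0.413 -0.911 -0.001]
 [-0.911 -0.413  0.002]
 [-0.002  0.    -1.   ]]
scene wheel_center [161.5 194.9] 0.97 [ 0.459 -0.251  0.093]
scene wheel_center [101.2 210.8] 0.67 [ 0.504 -0.418  0.109]
scene wheel_center [161.1 161.2] 0.64 [ 0.3  -0.25  0.08]
scene hook_seat [251.7 162. ] 0.49 [0.488 0.008 0.203]
scene hook_seat [164.4 208.3] 0.48 [ 0.473 -0.25   0.05 ]
scene pointer [296.1 180.1] 0.51 [0.578 0.108 0.205]
scene marker_line [301.1 182.6] 0.63 [0.577 0.123 0.191]
scene marker_line [329.2 172.7] 0.58 [0.406 0.272 0.036]
scene marker_grip [217.3 267.5] 0.7 [ 0.687 -0.122  0.026]
scene marker_grip [158.4 198.5] 0.64 [ 0.466 -0.261  0.088]
scene marker_grip [313.5 194.4] 0.51 [0.626 0.142 0.194]
scene stand [263.6 235.9] 0.75 [0.619 0.016 0.044]
scene cradle [166.9 207.5] 0.81 [ 0.461 -0.244  0.038]
top wheel_center [337.4 196.6] 0.83 [ 0.443 -0.248  0.111]
top wheel_center [392.2 186.9] 0.77 [ 0.469 -0.406  0.121]
top wheel_center [334.2 249.5] 0.59 [ 0.291 -0.233  0.126]
top hook_seat [338.9 198.4] 0.22 [ 0.438 -0.248  0.131]
top pointer [213.2 150.8] 0.61 [0.593 0.126 0.012]
top marker_line [209.4 144.7] 0.54 [0.613 0.138 0.012]
top marker_grip [198.1 130.5] 0.53 [0.627 0.144 0.193]
top marker_grip [240.1 148.5] 0.23 [0.577 0.032 0.194]
top stand [244.7 148.3] 0.91 [0.6   0.025 0.01 ]
top stand [121.2 185.2] 0.74 [0.484 0.383 0.111]
top cradle [333.2 195.8] 0.55 [ 0.446 -0.232  0.127]
0.8
```

View pics/a.png

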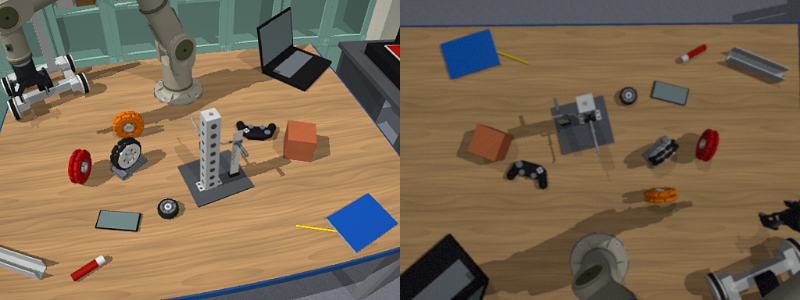

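```bash
python3 - <<'E'
import cv2,numpy as np
t=cv2.imread("pics/top0.png")[100:250,180:380]; s=cv2.imread("pics/scene0.png")[120:270,140:340]
cv2.imwrite("pics/b.png",np.hstack([cv2.resize(s,(400,300)),cv2.resize(t,(400,300))]) if 0 else np.vstack([cv2.resize(t,None,fx=4,fy=4)])[:600])
cv2.imwrite("pics/c.png",cv2.resize(s,None,fx=4,fy=4))
E
```

```text
(no output)
```

View pics/b.png

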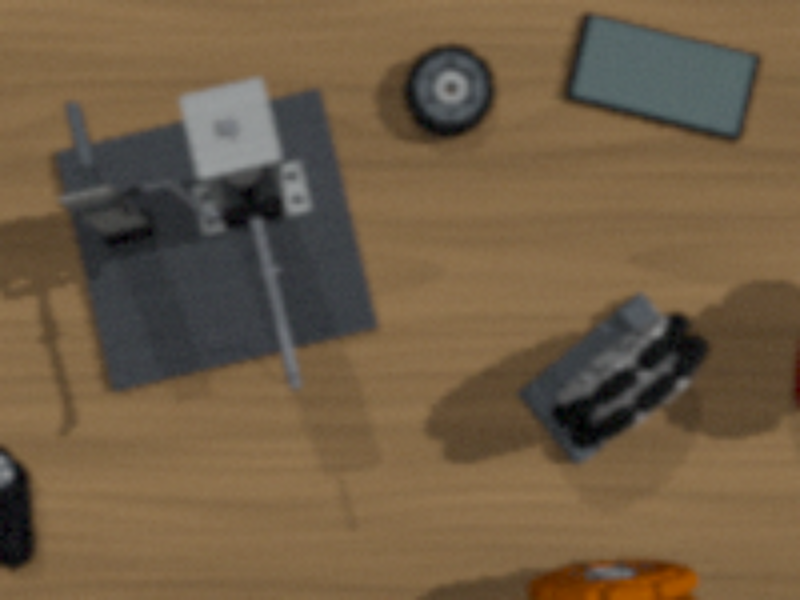

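View pics/c.png

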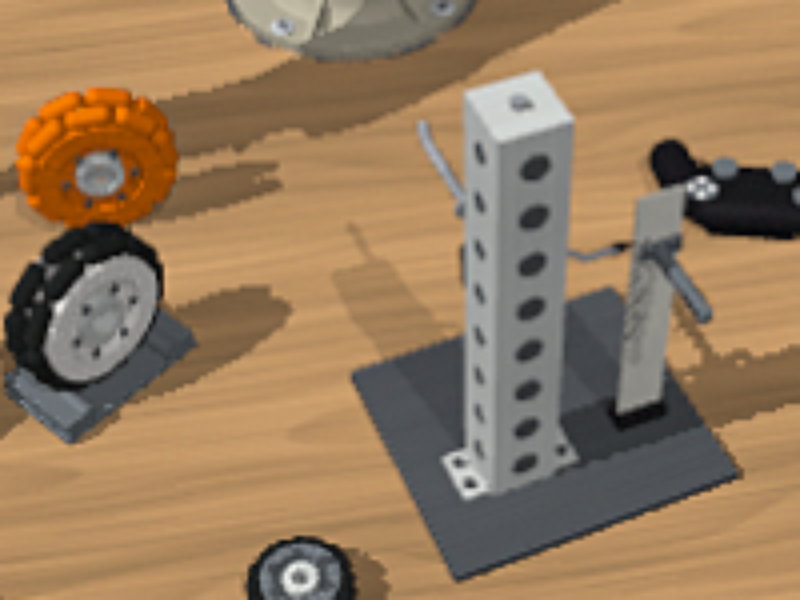

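The look-alikes are the red wheel (scene 101,211) and the orange wheel (161,161). The real one, with white hub and black rollers in the grey cradle, is at (161,195), and the crop confirms it. The hook points towards the robot and slightly to its right. The marker bar points away from the robot.

```bash
python3 - <<'E'
from h import *
np.set_printoptions(precision=4,suppress=True)
T=lambda u,v,z:atz("top",(180+(u-1.5)/4,100+(v-1.5)/4),z)
P=[T(*p,.01) for p in((322,90),(375,325),(110,388),(57,155))]
print("plate",*P,"ctr",np.mean(P,0),[np.linalg.norm(P[i]-P[i-1]) for i in range(4)])
e=lambda a,b:np.degrees(np.arctan2(*(b-a)[[1,0]]))
print("yaw",e(P[1],P[0]),e(P[2],P[3]),e(P[1],P[2])-90,e(P[0],P[3])-90)
H=[T(295,383,.205),T(262,228,.2)];print("tip,base",*H,e(*H), "washer",T(272,268,.2))
U=[T(*p,.345) for p in((180,98),(263,79),(281,160),(199,180))];print("upright",np.mean(U,0),*U)
G=[T(72,104,.196),T(90,165,.196)];print("bar",*G)
C=[T(645,295,.022),T(525,395,.022),T(580,460,.0)];print("cradle",*C,e(C[1],C[0])-90)
print("wheel tri",tri([("scene",(161.5,194.9)),("top",(337.4,196.6))]))
print("seat/ptr/line/grip", tri([("scene",(313.5,194.4)),("top",(198.1,130.5))]))
# wheel side-face orientation from depth points near wheel
pts=[]
for c in("scene","top"):
    d=np.load(f"pics/{c}_d.npy"); r=silhouettes(c,"wheel_center")
    for q in r[:3]: print(c,q["conf"],q["centre"],q["region"].sum())
    r=min(r,key=lambda q:np.hypot(*(np.array(q["centre"])-((161,195) if c=="scene" else (337,196)))))
    for v,u in np.argwhere(r["region"]): 
        if d[v,u]>0: pts.append(atd(c,(u,v),d[v,u]))
pts=np.array(pts); pts=pts[(pts[:,2]>.03)&(pts[:,2]<.145)&(np.hypot(pts[:,0]-.45,pts[:,1]+.247)<.09)]
print(len(pts)); hull=cv2.convexHull((pts[:,:2]*1000).astype(np.float32)); r=cv2.minAreaRect(hull); print(r, pts[:,2].max())
E
```

```text
plate [ 0.6842 -0.0261  0.01  ] [ 0.4943 -0.0663  0.01  ] [0.4464 0.1469 0.01  ] [0.6342 0.1875 0.01  ] ctr [0.5648 0.0605 0.01  ] [np.float64(0.21943582943956244), np.float64(0.19409364623530959), np.float64(0.21846551427753497), np.float64(0.19207187960013203)]
yaw 11.941399819025671 12.22056363130531 12.658426294180856 13.18382297280327
tip,base [ 0.4505 -0.0025  0.205 ] [0.5543 0.0183 0.2   ] 11.328343118021571 washer [0.5275 0.0119 0.2   ]
upright [0.596  0.0313 0.345 ] [0.614  0.0598 0.345 ] [0.6243 0.0127 0.345 ] [0.5782 0.0031 0.345 ] [0.5674 0.0496 0.345 ]
bar [0.6397 0.145  0.196 ] [0.5985 0.1333 0.196 ]
cradle [ 0.5152 -0.2811  0.022 ] [ 0.4368 -0.1842  0.022 ] [ 0.3832 -0.2315  0.    ] -141.03733999853665
wheel tri [ 0.4424 -0.2546  0.0763]
seat/ptr/line/grip [0.6266 0.1431 0.1947]
scene 0.59 [161.2, 197.8] 1280
scene 0.55 [103.8, 211.6] 1114
top 0.7 [336.2, 247.4] 768
top 0.6 [389.6, 183.8] 890
top 0.55 [335.3, 198.4] 723
1882
((447.798095703125, -253.1341552734375), (47.20829391479492, 128.11380004882812), 38.65912628173828) 0.1394041628262852
```

```bash
python3 -m jog '[[[-0.021,-0.0303,-0.002],[0,0,0]],[[-0.021,-0.0303,-0.002],[0,0,0]],[[-0.021,-0.0303,-0.002],[0,0,0]],[[-0.021,-0.0303,-0.002],[0,0,0]],[[-0.021,-0.0303,-0.002],[0,0,0]],[[-0.021,-0.0303,-0.002],[0,0,0]],[[-0.021,-0.0303,-0.002],[0,0,0]],[[-0.021,-0.0303,-0.002],[0,0,0]],[[-0.021,-0.0303,-0.002],[0,0,0]],[[-0.021,-0.0303,-0.002],[0,0,0]]]' 1 40
python3 -m jog '[[[0,0,0],[0,0,-7]],[[0,0,0],[0,0,-7]],[[0,0,0],[0,0,-7]],[[0,0,0],[0,0,-7]],[[0,0,0],[0,0,-7]],[[0,0,0],[0,0,-7]],[[0,0,0],[0,0,-7]],[[0,0,0],[0,0,-7]],[[0,0,0],[0,0,-7]],[[0,0,0],[0,0,-7]],[[0,0,0],[0,0,-7]],[[0,0,0],[0,0,-7]]]'
python3 -m jog '[[[0,0,0],[0,0,-7]],[[0,0,0],[0,0,-7]],[[0,0,0],[0,0,-6.6]],[[0,0,0],[0,0,0]]]'
python3 - <<'E'
from h import *
np.set_printoptions(precision=4,suppress=True)
s=get_state(); print(s["time"],s["eef_pos"],s["joint_pos"],Ro.from_quat(s["eef_rot"]).as_matrix(),s["ft_force"],s["gripper_width"])
m=camera_model("wrist"); im,d=grab_frame("wrist"); cv2.imwrite("pics/w1.png",im); np.save("pics/w1.npy",d)
f=192/np.tan(np.radians(m["vfov"])/2)
pts=[]
for v in range(0,384,2):
    for u in range(0,512,2):
        if d[v,u]>0: pts.append(atd("wrist",(u,v),d[v,u],m))
pts=np.array(pts); np.save("pics/p1.npy",pts)
k=(pts[:,2]>.05)&(pts[:,2]<.15)&(np.hypot(pts[:,0]-.447,pts[:,1]+.253)<.08); q=pts[k]
print(len(q),cv2.minAreaRect((q[:,:2]*1000).astype(np.float32)),q[:,2].max())
for r in landmark_of("wrist","wheel_center")[:2]: print(r, atz("wrist",r["centre"],.071,m))
E
```

```text
time: 1.73
eef_pos: [0.448, -0.2511, 0.2518]
eef_rot: [0.841, -0.542, 0.0, 0.0]
ft_force: [1.1, -1.0, -0.4]
gripper_width: 0.0855
time: 2.73
eef_pos: [0.4474, -0.2528, 0.2514]
eef_rot: [0.987, 0.163, 0.0, 0.0]
ft_force: [-0.5, -0.0, 0.1]
gripper_width: 0.0855
time: 3.07
eef_pos: [0.4474, -0.2528, 0.2514]
eef_rot: [0.942, 0.336, 0.0, 0.0]
ft_force: [-0.1, 0.3, 0.2]
gripper_width: 0.0854
3.0667 [ 0.4474 -0.2528  0.2514] [ 0.7719  0.1535 -0.359   1.6248  0.0548  1.373   1.0921] [[ 0.7737  0.6335  0.0002]
 [ 0.6335 -0.7737 -0.0001]
 [ 0.0001  0.0002 -1.    ]] [-0.0523  0.3062  0.1505] 0.08539393622209439
1142 ((443.6962890625, -255.02015686035156), (43.09048843383789, 122.76374816894531), 38.8907585144043) 0.13576214764774247
{'centre': [181.1, 291.6], 'conf': 0.85} [ 0.4741 -0.4273  0.071 ]
{'centre': [138.4, 66.7], 'conf': 0.78} [ 0.2824 -0.2389  0.071 ]
```

View pics/w1.png

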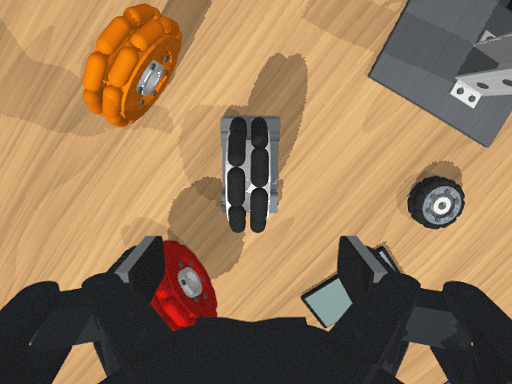

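The wheel stands upright midway at about (248,175). Red (190,285) and orange (135,65) are clear of the fingers. I'll descend and grip.

```bash
python3 -m jog '[[[-0.0033,-0.0005,0.0153],[0,0,0]],[[0,0,0.0153],[0,0,0]],[[0,0,0.0153],[0,0,0]],[[0,0,0.0153],[0,0,0]],[[0,0,0.0153],[0,0,0]],[[0,0,0.0153],[0,0,0]],[[0,0,0.0153],[0,0,0]],[[0,0,0.0153],[0,0,0]],[[0,0,0.0153],[0,0,0]],[[0,0,0.0153],[0,0,0]],[[0,0,0],[0,0,0]]]'
python3 -m jog '[[[0,0,0],[0,0,0]],[[0,0,0],[0,0,0]],[[0,0,0],[0,0,0]],[[0,0,0],[0,0,0]],[[0,0,0],[0,0,0]],[[0,0,0],[0,0,0]],[[0,0,0],[0,0,0]],[[0,0,0],[0,0,0]]]' -1 40
```

```text
time: 4.08
eef_pos: [0.4427, -0.2536, 0.0955]
eef_rot: [0.943, 0.332, -0.002, -0.002]
ft_force: [-1.8, -0.3, -0.4]
gripper_width: 0.0854
time: 4.75
eef_pos: [0.4452, -0.2549, 0.0996]
eef_rot: [0.943, 0.333, 0.001, 0.001]
ft_force: [-1.7, -0.0, 7.2]
gripper_width: 0.0436
```

```bash
python3 -m jog '[[[0,0,-0.004],[0,0,0]],[[0,0,-0.008],[0,0,0]],[[0,0,-0.012],[0,0,0]],[[0,0,-0.014],[0,0,0]],[[0,0,-0.014],[0,0,0]],[[0,0,-0.014],[0,0,0]],[[0,0,-0.014],[0,0,0]],[[0,0,-0.014],[0,0,0]],[[0,0,-0.014],[0,0,0]],[[0,0,-0.012],[0,0,0]],[[0,0,-0.008],[0,0,0]],[[0,0,-0.004],[0,0,0]]]'
python3 -m jog '[[[0,0,0],[0,0,0]],[[0,0,0],[0,0,0]],[[0,0,0],[0,0,0]],[[0,0,0],[0,0,0]]]'
python3 - <<'E'
from h import *
np.set_printoptions(precision=4,suppress=True)
s=get_state(); print(s["eef_pos"],s["joint_pos"],s["ft_force"],Ro.from_quat(s["eef_rot"]).as_matrix())
R=Ro.from_quat(s["eef_rot"])
x=np.array([np.cos(np.radians(12.2)),np.sin(np.radians(12.2)),0])
seat=np.array([.597,.031,0])-.11*x
print("seat",seat)
for b in(-.10,-.075,0): print(b, R.inv().apply(seat+b*x+[0,0,.229]-s["eef_pos"]))
E
```

```text
time: 5.75
eef_pos: [0.4446, -0.2545, 0.2314]
eef_rot: [0.943, 0.334, 0.0, 0.0]
ft_force: [0.5, 0.0, -5.9]
gripper_width: 0.0435
time: 6.08
eef_pos: [0.444, -0.2542, 0.2294]
eef_rot: [0.943, 0.334, -0.001, -0.001]
ft_force: [-0.1, -0.1, -6.3]
gripper_width: 0.0435
[ 0.444  -0.2542  0.2294] [ 0.7759  0.1613 -0.3573  1.6652  0.0576  1.3272  1.0896] [-0.119  -0.0754 -6.2954] [[ 0.7771  0.6293 -0.0014]
 [ 0.6293 -0.7771  0.001 ]
 [-0.0005 -0.0017 -1.    ]]
seat [0.4895 0.0078 0.    ]
-0.1 [ 0.1109 -0.2201  0.0007]
-0.075 [ 0.1332 -0.2088  0.0007]
0 [ 0.2002 -0.175   0.0006]
```

```bash
python3 -m jog '[[[0,0,0],[0,0,6.7]],[[0,0,0],[0,0,6.7]],[[0,0,0],[0,0,6.7]],[[0,0,0],[0,0,6.7]],[[0,-0.01,0],[0,0,0]],[[0.004,-0.02,0],[0,0,0]],[[0.004,-0.02,0],[0,0,0]],[[0.004,-0.02,0],[0,0,0]],[[0.003,-0.02,0],[0,0,0]],[[0.003,-0.02,0],[0,0,0]],[[0.002,-0.01,0],[0,0,0]],[[0,0,0],[0,0,0]]]'
python3 - <<'E'
from h import *
np.set_printoptions(precision=4,suppress=True)
s=get_state(); print(s["eef_pos"],s["joint_pos"],s["ft_force"],Ro.from_quat(s["eef_rot"]).as_matrix())
m=camera_model("wrist"); im,d=grab_frame("wrist"); cv2.imwrite("pics/w2.png",im); np.save("pics/w2.npy",d)
for n in ("hook_seat","stand","pointer","marker_grip","marker_line"):
  for r in landmark_of("wrist",n)[:2]:
    u=r["centre"];print(n,r, atz("wrist",u,dict(hook_seat=.2,stand=0.01).get(n,.196),m), atd("wrist",u,d[int(u[1]),int(u[0])],m))
E
```

```text
time: 7.08
eef_pos: [0.4387, -0.1296, 0.2303]
eef_rot: [0.994, 0.11, -0.0, -0.0]
ft_force: [0.2, -0.3, -5.5]
gripper_width: 0.0435
[ 0.4387 -0.1296  0.2303] [ 0.6301  0.0416 -0.4216  1.7897  0.017   1.3142  0.4246] [ 0.1714 -0.2541 -5.4894] [[ 0.9759  0.2183 -0.0001]
 [ 0.2183 -0.9759  0.0006]
 [ 0.     -0.0006 -1.    ]]
hook_seat {'centre': [394.0, 9.5], 'conf': 0.9} [0.4874 0.0059 0.2   ] [0.488  0.0067 0.1981]
stand {'centre': [403.8, 70.3], 'conf': 0.97} [0.5898 0.0255 0.01  ] [0.5905 0.0259 0.0083]
```

View pics/w2.png

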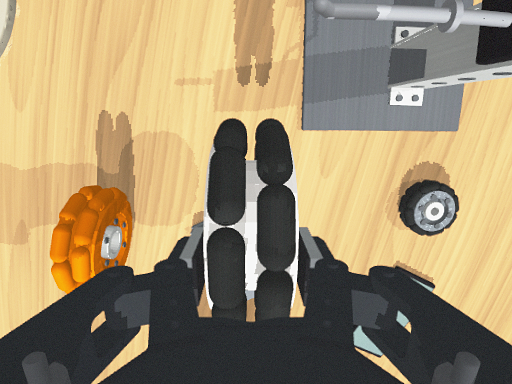

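```bash
python3 - <<'E'
from h import *
np.set_printoptions(precision=4,suppress=True)
m=camera_model("wrist"); d=np.load("pics/w2.npy")
p=[];w=[]
for v in range(0,45):
    for u in range(300,512):
        if d[v,u]>0:
            X=atd("wrist",(u,v),d[v,u],m)
            if X[2]>.185: (p if 345<u<435 else w).append(np.r_[X,u,v])
p=np.array(p);w=np.array(w)
print("bar z",p[:,2].max(),len(p))
for a in range(345,435,15):
    q=p[(p[:,3]>=a)&(p[:,3]<a+15)]; print(a,q.min(0),q.max(0),q.mean(0))
q=p[p[:,2]>np.percentile(p[:,2],60)]
c=cv2.fitLine(p[:,:2].astype(np.float32),cv2.DIST_L2,0,.01,.01).ravel();print("line",c,np.degrees(np.arctan2(c[1],c[0])))
t=w[w[:,3]<345]; print("tip",t.min(0),t.max(0),t[np.argmax(t[:,2])])
t=w[(w[:,3]>435)&(w[:,3]<470)]; print("washer",t.min(0),t.max(0),t.mean(0))
E
```

```text
bar z 0.20136665440826296 1407
345 [  0.4622  -0.0084   0.1935 346.       3.    ] [  0.4721   0.0002   0.2012 359.      19.    ] [  0.4666  -0.0048   0.1981 352.3991  11.133 ]
360 [  0.4698  -0.0069   0.1931 360.       4.    ] [  0.48     0.0024   0.2014 374.      19.    ] [  0.4745  -0.003    0.1981 367.      11.5   ]
375 [  0.4774  -0.0051   0.1939 375.       4.    ] [  0.4893   0.0041   0.2005 389.      20.    ] [  0.4828  -0.0013   0.198  381.9024  12.2276]
390 [  0.4862  -0.0028   0.1932 390.       5.    ] [  0.4972   0.0054   0.2009 404.      21.    ] [  0.4911   0.0006   0.1982 396.9578  12.5865]
405 [  0.4944  -0.001    0.1951 405.       6.    ] [  0.5055   0.0074   0.2007 419.      21.    ] [  0.4995   0.0025   0.1983 412.0573  13.0705]
420 [  0.5024   0.0009   0.1943 420.       6.    ] [  0.5141   0.0092   0.2004 434.      21.    ] [  0.508    0.0043   0.1983 426.9732  13.9911]
line [ 0.9774  0.2116  0.4868 -0.0003] 12.216985
tip [  0.4436  -0.012    0.1941 313.       0.    ] [  0.464   -0.0016   0.2094 344.      19.    ] [  0.4472  -0.0096   0.2094 321.       4.    ]
washer [  0.5117  -0.0006   0.1873 436.       0.    ] [  0.5358   0.0173   0.2059 469.      32.    ] [  0.5219   0.0071   0.1988 451.422   15.5252]
```

```bash
python3 - <<'E'
from h import *
np.set_printoptions(precision=4,suppress=True)
m=camera_model("wrist"); R=np.array(m["R"]);print("cam",-R.T@np.array(m["t"]))
x=np.array([.9774,.2116,0]);y=np.array([-.2116,.9774,0])
s=get_state();e=np.array(s["eef_pos"])
for u in [(352,11.2),(397,12.7),(427,14)]:
    X=atz("wrist",u,.196,m); print(u,X,"ystand rel tcp",(X-e)@y,(X-e)@x)
for X in ([.4472,-.0096,.2094],[.4874,.0059,.2],[.4895,.0078,.2]): print((np.array(X)-e)@y,(np.array(X)-e)@x)
im=cv2.imread("pics/w2.png");print(im[0:26,397].mean(1).astype(int)); print(im[0:26,330].mean(1).astype(int))
E
```

```text
cam [ 0.424  -0.0713  0.3721]
(352, 11.2) [ 0.4669 -0.0041  0.196 ] ystand rel tcp 0.12101209075007296 0.05514949320644978
(397, 12.7) [0.4919 0.0015 0.196 ] ystand rel tcp 0.12110657108394969 0.08081345460973371
(427, 14) [0.5091 0.0053 0.196 ] ystand rel tcp 0.12123245274856692 0.09842514729851347
0.1197522278003415 0.03476446965646227
0.12639560780034148 0.07733574965646228
0.1278083078003415 0.07979032965646228
[ 98  94  92  96 101 127 143 167 183 197 205 209 212 215 216 215 216 206
 199 187 157 111  97  96  95  90]
[129 137 152 155 158 156 153 147 151 147 143 139 136 132 125 123 111 170
 183 132 131 128 130 130 129 130]
```

```bash
python3 - <<'E'
from h import *
from scipy.optimize import least_squares
np.set_printoptions(precision=4,suppress=True)
s=get_state();R=Ro.from_quat(s["eef_rot"]);e=np.array(s["eef_pos"])
m=camera_model("wrist"); d=np.load("pics/w2.npy"); d0=d
p=np.array([atd("wrist",(u,v),d[v,u],m) for v in range(100,330) for u in range(200,305) if d[v,u]>0])
q=R.inv().apply(p-e); q=q[(abs(q[:,0])<.03)&(q[:,2]<.06)]
print("axle extent at top",np.percentile(q[:,0],[1,99]),len(q))
q=q[abs(q[:,0])<.02]
# outer envelope: per angle bin the farthest points
def env(c):
    dy=q[:,1]-c[0];dz=q[:,2]-c[1];a=np.degrees(np.arctan2(-dz,dy));r=np.hypot(dy,dz);o=[]
    for b in np.arange(-20,180,6):
        k=(a>=b)&(a<b+6)&(r<.075)
        if k.sum()>15:o.append((b,np.percentile(r[k],93)))
    return np.array(o)
best=min((np.mean((env((y,z))[:,1]-.0635)**2)+ (0),y,z) for y in np.arange(-.006,.0065,.001) for z in np.arange(.022,.036,.001))
print(best); print(env(best[1:]).T)
for z in(.0266,.0286,.0306):print(z,min((np.mean((env((y,z))[:,1]-.0635)**2),y) for y in np.arange(-.008,.0085,.001)))
E
```

```text
axle extent at top [-0.0229  0.0209] 18716
(np.float64(6.402745610555197e-06), np.float64(-0.002), np.float64(0.031000000000000007))
[[ -2.       4.      10.      40.      46.      52.      58.      64.
   70.      76.      82.      88.      94.     100.     106.     112.
  118.     124.     130.     136.     142.     148.     154.     160.
  166.     172.    ]
 [  0.059    0.0603   0.0581   0.06     0.0599   0.0623   0.0643   0.0659
    0.0667   0.0666   0.0653   0.0654   0.0656   0.0644   0.0639   0.0643
    0.0637   0.0625   0.0628   0.0627   0.0614   0.0611   0.0617   0.0609
    0.0603   0.0606]]
0.0266 (np.float64(1.758768311970327e-05), np.float64(-0.002))
0.0286 (np.float64(1.0504446706919503e-05), np.float64(-0.002))
0.0306 (np.float64(6.497432171511719e-06), np.float64(-0.002))
```

```bash
python3 -m jog '[[[0,-0.01,0],[0,0,0]],[[0,-0.0155,0],[0,0,0]],[[0,-0.0155,0],[0,0,0]],[[0,-0.0155,0],[0,0,0]],[[0,-0.0155,0],[0,0,0]],[[0,-0.0155,0],[0,0,0]],[[0,-0.0155,0],[0,0,0]],[[0,-0.012,0],[0,0,0]],[[0,-0.006,0],[0,0,0]],[[0,0,0],[0,0,0]],[[0,0,0],[0,0,0]]]'
python3 - <<'E'
from h import *
np.set_printoptions(precision=4,suppress=True)
s=get_state(); R=Ro.from_quat(s["eef_rot"]);e=np.array(s["eef_pos"]);print(s["time"],e,s["joint_pos"],s["ft_force"],R.as_matrix())
m=camera_model("wrist"); im,d=grab_frame("wrist"); cv2.imwrite("pics/w3.png",im); np.save("pics/w3.npy",d)
for r in landmark_of("wrist","hook_seat")[:2]:
    print(r, R.inv().apply(atz("wrist",r["centre"],.2,m)-e))
p=[]
for v in range(0,384):
  for u in range(250,512):
    if d[v,u]>0:
        X=atd("wrist",(u,v),d[v,u],m)
        if .18<X[2]<.212:
            t=R.inv().apply(X-e)
            if t[0]>.024 and abs(t[1])<.03:p.append(np.r_[t,u,v])
p=np.array(p)
if len(p):
  for a in np.arange(.024,.12,.01):
    q=p[(p[:,0]>=a)&(p[:,0]<a+.01)]
    if len(q):print(round(a,3),len(q),q.min(0),q.max(0),q.mean(0))
cv2.imwrite("pics/sc3.png",grab_frame("scene")[0])
E
```

```text
time: 8.3
eef_pos: [0.4132, -0.0151, 0.2304]
eef_rot: [0.994, 0.106, 0.0, 0.0]
ft_force: [0.3, -0.5, -6.4]
gripper_width: 0.0435
8.3 [ 0.4132 -0.0151  0.2304] [ 0.5255 -0.0612 -0.5357  1.8806 -0.0319  1.3135  0.2117] [ 0.3471 -0.4624 -6.4066] [[ 0.9774  0.2114  0.0002]
 [ 0.2114 -0.9774 -0.0004]
 [ 0.0001  0.0004 -1.    ]]
{'centre': [373.7, 211.9], 'conf': 0.74} [ 0.0766 -0.0057  0.0304]
0.024 52 [  0.0313  -0.0078   0.0214 304.     211.    ] [  0.0339  -0.0012   0.0275 309.     222.    ] [  0.0327  -0.0049   0.024  306.4615 216.6154]
0.034 191 [  0.0341  -0.0085   0.0215 309.     206.    ] [  0.044   -0.0007   0.0356 322.     223.    ] [  0.0386  -0.0058   0.0267 315.2775 213.8429]
0.044 185 [  0.044   -0.0084   0.03   321.     206.    ] [  0.054   -0.0004   0.0354 338.     218.    ] [  0.049   -0.0054   0.0321 329.7622 211.5514]
0.054 185 [  0.054   -0.0086   0.0302 337.     206.    ] [  0.0639  -0.0014   0.0356 353.     217.    ] [  0.0589  -0.0054   0.0321 345.227  211.5189]
0.064 192 [  0.0641  -0.0087   0.0294 353.     205.    ] [  0.0739  -0.0013   0.0365 369.     217.    ] [  0.0691  -0.0055   0.0322 361.0677 211.276 ]
0.074 198 [  0.074   -0.0091   0.0297 368.     205.    ] [  0.084   -0.0012   0.0366 385.     217.    ] [  0.079   -0.0057   0.0322 376.2727 210.9899]
0.084 193 [  0.084   -0.0092   0.0297 383.     205.    ] [  0.0939  -0.0006   0.0362 399.     217.    ] [  0.0889  -0.0057   0.0321 391.3057 210.9534]
0.094 166 [  0.094   -0.0092   0.0299 398.     205.    ] [  0.1039  -0.0027   0.036  414.     215.    ] [  0.0988  -0.0063   0.0321 406.4157 209.9458]
0.104 477 [  0.104   -0.0143   0.025  413.     197.    ] [  0.1139   0.0036   0.0429 434.     223.    ] [  0.1101  -0.0064   0.0315 423.9413 210.0168]
0.114 111 [  0.1142  -0.0128   0.0275 429.     200.    ] [  0.124    0.0023   0.0364 444.     223.    ] [  0.1206  -0.0065   0.0322 438.5856 209.4414]
```

View pics/w3.png

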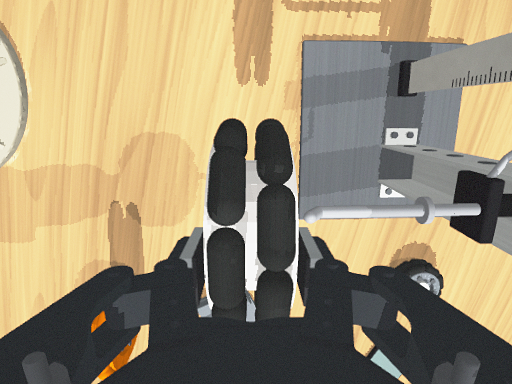

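The hook bar runs from its tip (312,215) to the washer (425,210), level with the wheel. It needs a 4 mm sideways correction, then I'll thread it.

```bash
python3 -m jog '[[[0,-0.004,0],[0,0,0]],[[0,0,0],[0,0,0]],[[0.004,0,0],[0,0,0]],[[0.004,0,0],[0,0,0]],[[0.004,0,0],[0,0,0]],[[0.004,0,0],[0,0,0]],[[0.004,0,0],[0,0,0]],[[0,0,0],[0,0,0]]]'
python3 -c "
from h import *
s=get_state();print(s['eef_pos'],s['ft_force'],s['moment'],camera_model('wrist')['vfov'])"
```

```text
time: 9.12
eef_pos: [0.4326, -0.0063, 0.2303]
eef_rot: [0.994, 0.106, 0.0, -0.0]
ft_force: [0.1, 0.0, -6.6]
gripper_width: 0.0438
[ 0.43262292 -0.006258    0.23027454] [ 0.14664545  0.02997673 -6.60307733] [ 0.0279621  0.0354001 -0.029644 ] 66.75866835865301
```

```bash
python3 -m jog '[[[0.005,0,0],[0,0,0]],[[0.005,0,0],[0,0,0]],[[0.005,0,0],[0,0,0]],[[0.005,0,0],[0,0,0]],[[0.005,0,0],[0,0,0]],[[0,0,0],[0,0,0]]]'
python3 -m jog '[[[0.005,0,0],[0,0,0]],[[0.005,0,0],[0,0,0]],[[0.005,0,0],[0,0,0]],[[0.005,0,0],[0,0,0]],[[0.005,0,0],[0,0,0]],[[0.003,0,0],[0,0,0]],[[0,0,0],[0,0,0]],[[0,0,0],[0,0,0]],[[0,0,0],[0,0,0]]]'
python3 - <<'E'
from h import *
np.set_printoptions(precision=4,suppress=True)
s=get_state(); R=Ro.from_quat(s["eef_rot"]);e=np.array(s["eef_pos"]);print(s["time"],e,s["ft_force"],s["moment"])
m=camera_model("wrist"); im,d=grab_frame("wrist"); cv2.imwrite("pics/w4.png",im)
sc=grab_frame("scene")[0][120:270,140:340]
cv2.imwrite("pics/v4.png",np.hstack([cv2.resize(im,(400,300)),cv2.resize(sc,(400,300))]))
E
```

```text
time: 9.62
eef_pos: [0.4572, -0.0009, 0.2303]
eef_rot: [0.994, 0.106, 0.0, -0.0]
ft_force: [-0.7, 0.4, -5.3]
gripper_width: 0.0436
time: 10.37
eef_pos: [0.4835, 0.0047, 0.2302]
eef_rot: [0.994, 0.106, -0.0, -0.0]
ft_force: [-0.4, -1.2, -6.5]
gripper_width: 0.0432
10.3667 [0.4835 0.0047 0.2302] [-0.4372 -1.1696 -6.4573] [-0.0168  0.0209 -0.0008]
```

View pics/v4.png

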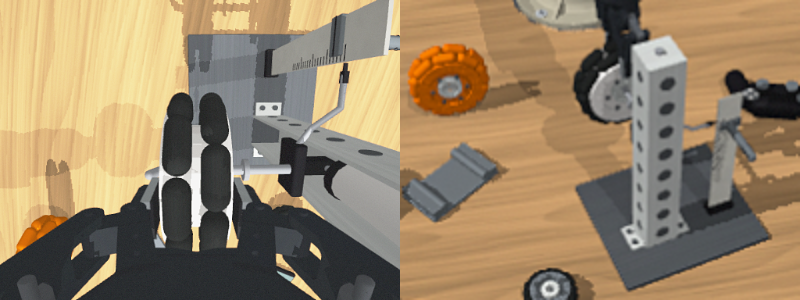

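The wheel is threaded: the tip shows left of the wheel at (152,172) and the washer right of it at (248,168). Now I'll lower slowly.

```bash
python3 -m jog '[[[0,0,0.002],[0,0,0]],[[0,0,0.002],[0,0,0]],[[0,0,0.002],[0,0,0]],[[0,0,0.002],[0,0,0]],[[0,0,0.002],[0,0,0]],[[0,0,0.002],[0,0,0]],[[0,0,0.002],[0,0,0]],[[0,0,0.002],[0,0,0]],[[0,0,0.002],[0,0,0]],[[0,0,0.002],[0,0,0]],[[0,0,0.002],[0,0,0]],[[0,0,0.002],[0,0,0]]]'
python3 -m jog '[[[0,0,0.003],[0,0,0]],[[0,0,0.003],[0,0,0]],[[0,0,0.003],[0,0,0]],[[0,0,0.003],[0,0,0]],[[0,0,0.003],[0,0,0]],[[0,0,0.003],[0,0,0]],[[0,0,0.003],[0,0,0]],[[0,0,0.003],[0,0,0]],[[0,0,0.003],[0,0,0]],[[0,0,0.003],[0,0,0]],[[0,0,0.002],[0,0,0]],[[0,0,0.001],[0,0,0]]]'
python3 -m jog '[[[0,0,0],[0,0,0]],[[0,0,0],[0,0,0]],[[0,0,0],[0,0,0]],[[0,0,0],[0,0,0]],[[0,0,0],[0,0,0]],[[0,0,0],[0,0,0]]]'
python3 -c "
from h import *
for i in range(4):
  s=get_state();print(s['time'],s['eef_pos'],s['ft_force'],s['moment']);grab_frame('top')"
```

```text
time: 11.47
eef_pos: [0.4837, 0.0047, 0.2062]
eef_rot: [0.994, 0.106, 0.0, -0.0]
ft_force: [-1.2, 0.3, -3.7]
gripper_width: 0.0436
time: 12.47
eef_pos: [0.4837, 0.0047, 0.1731]
eef_rot: [0.994, 0.106, 0.0, -0.0]
ft_force: [-0.4, -0.1, -2.4]
gripper_width: 0.0434
time: 12.97
eef_pos: [0.4837, 0.0047, 0.1735]
eef_rot: [0.994, 0.106, 0.0, -0.0]
ft_force: [-0.3, 0.0, -2.8]
gripper_width: 0.0432
12.9667 [0.48372573 0.00470163 0.17345697] [-0.30814788  0.0412862  -2.78136252] [ 0.07414432 -0.01767584  0.03081321]
13.0167 [0.48368876 0.00469353 0.17340507] [-0.02135521 -0.80921959 -1.63448062] [ 0.11943711 -0.01489793  0.02933653]
13.0667 [0.48373542 0.00468662 0.17340189] [-0.44753254 -0.17803145 -1.87764171] [ 0.09976692 -0.01125613 -0.02917529]
13.1167 [0.48368875 0.00470228 0.17338195] [ 0.10121113 -0.09609412 -3.00333491] [ 0.1142854  -0.06185516  0.00255224]
```

```bash
python3 -m jog '[[[0,0,0.002],[0,0,0]],[[0,0,0.003],[0,0,0]],[[0,0,0.003],[0,0,0]],[[0,0,0.003],[0,0,0]],[[0,0,0.003],[0,0,0]],[[0,0,0.003],[0,0,0]],[[0,0,0.003],[0,0,0]],[[0,0,0.003],[0,0,0]],[[0,0,0.002],[0,0,0]],[[0,0,0.001],[0,0,0]],[[0,0,0],[0,0,0]],[[0,0,0],[0,0,0]]]'
python3 -c "
from h import *
F=[];z=[]
for i in range(16):
  s=get_state();F.append(s['ft_force']);z.append(s['eef_pos'][2]);grab_frame('top')
F=np.array(F);print(s['time'],np.mean(z),F.mean(0),F.std(0))"
```

```text
time: 14.17
eef_pos: [0.4837, 0.0047, 0.1474]
eef_rot: [0.994, 0.106, 0.0, -0.0]
ft_force: [0.3, -0.1, -0.6]
gripper_width: 0.0436
14.9167 0.14742532082988902 [ 0.45504196  0.13408237 -0.24472666] [0.51700749 0.47351024 0.54393854]
```

```bash
python3 -m jog '[[[0,0,0.001],[0,0,0]],[[0,0,0.001],[0,0,0]],[[0,0,0.001],[0,0,0]],[[0,0,0.0005],[0,0,0]],[[0,0,0],[0,0,0]],[[0,0,0],[0,0,0]],[[0,0,0],[0,0,0]]]'
python3 -c "
from h import *
F=[];z=[]
for i in range(16):
  s=get_state();F.append(s['ft_force']);z.append(s['eef_pos'][2]);grab_frame('top')
F=np.array(F);print(s['time'],np.mean(z),F.mean(0),F.std(0))"
```

```text
time: 15.55
eef_pos: [0.4837, 0.0047, 0.1439]
eef_rot: [0.994, 0.106, 0.0, -0.0]
ft_force: [2.5, 0.1, -0.8]
gripper_width: 0.0435
16.3 0.14386982827059158 [1.23993141 0.31670017 0.09393097] [0.51592809 0.5347006  0.62242851]
```

```bash
python3 -m jog '[[[0,0,0],[0,0,0]],[[0,0,0],[0,0,0]],[[0,0,0],[0,0,0]],[[0,0,0],[0,0,0]]]' 0.25 20
python3 -m jog '[[[0,0,0],[0,0,0]],[[0,0,0],[0,0,0]],[[0,0,0],[0,0,0]],[[0,0,0],[0,0,0]],[[0,0,0],[0,0,0]]]' 1
python3 - <<'E'
from h import *
np.set_printoptions(precision=4,suppress=True)
s=get_state();print(s["time"],s["eef_pos"],s["ft_force"],s["gripper_width"])
im,d=grab_frame("wrist"); sc=grab_frame("scene")[0][120:270,140:340]
cv2.imwrite("pics/v5.png",np.hstack([cv2.resize(im,(400,300)),cv2.resize(sc,(400,300))]))
E
```

```text
time: 16.68
eef_pos: [0.4834, 0.0046, 0.1437]
eef_rot: [0.994, 0.106, -0.0, -0.0]
ft_force: [0.8, 0.6, -0.4]
gripper_width: 0.0539
time: 17.1
eef_pos: [0.4836, 0.0047, 0.1438]
eef_rot: [0.994, 0.106, 0.0, -0.0]
ft_force: [0.2, 0.7, 0.8]
gripper_width: 0.0855
17.1 [0.4836 0.0047 0.1438] [0.2485 0.7457 0.8172] 0.08546617893987733
```

View pics/v5.png

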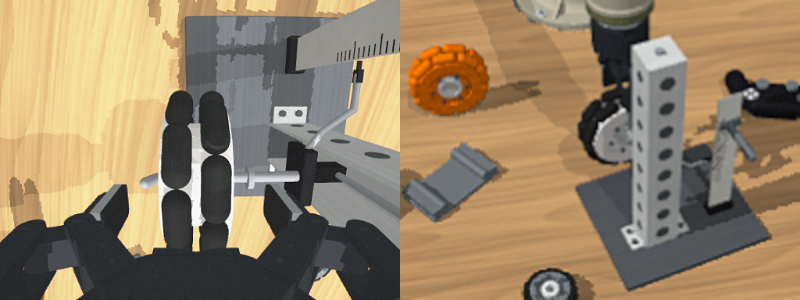

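```bash
python3 -m jog '[[[0,0,-0.005],[0,0,0]],[[0,0,-0.01],[0,0,0]],[[0,0,-0.015],[0,0,0]],[[0,0,-0.015],[0,0,0]],[[0,0,-0.015],[0,0,0]],[[0,0,-0.015],[0,0,0]],[[0,0,-0.015],[0,0,0]],[[0,0,-0.015],[0,0,0]],[[0,0,-0.015],[0,0,0]],[[0,0,-0.01],[0,0,0]],[[0,0,0],[0,0,0]]]'
python3 - <<'E'
from h import *
np.set_printoptions(precision=4,suppress=True)
s=get_state();print(s["time"],s["eef_pos"],s["joint_pos"])
for k in range(3):
  m=camera_model("wrist"); im,d=grab_frame("wrist"); cv2.imwrite(f"pics/w6_{k}.png",im); np.save(f"pics/w6_{k}.npy",d)
  for n in ("pointer","marker_line","marker_grip","hook_seat","wheel_center"):
    for r in landmark_of("wrist",n)[:1]:
      u=r["centre"];i,j=int(round(u[1])),int(round(u[0]));print(n,np.array(u),round(r["conf"],2),atd("wrist",u,d[i,j],m))
im2=grab_frame("scene")[0]
cv2.imwrite("pics/v6.png",np.hstack([im,cv2.resize(im2[120:264,200:308],(288,384))]))
E
```

```text
time: 18.12
eef_pos: [0.4847, 0.0049, 0.2767]
eef_rot: [0.994, 0.106, 0.002, 0.0]
ft_force: [-0.3, 0.7, 0.0]
gripper_width: 0.0854
18.1167 [0.4847 0.0049 0.2767] [ 0.4659  0.0903 -0.5776  1.645   0.0507  1.4167  0.0957]
pointer [365.   95.3] 0.8 [0.575  0.11   0.1266]
marker_grip [462.5  65.4] 0.97 [0.6188 0.1395 0.1924]
pointer [366.4  98.2] 0.72 [0.6156 0.123  0.0092]
marker_line [399.6  77.3] 0.57 [0.569  0.1177 0.1929]
marker_grip [472.2  65.9] 0.88 [0.622  0.1397 0.1916]
marker_line [397.9  79.9] 0.8 [0.5721 0.1173 0.1864]
marker_grip [468.6  67.5] 0.87 [0.6216 0.1387 0.1903]
```

View pics/v6.png

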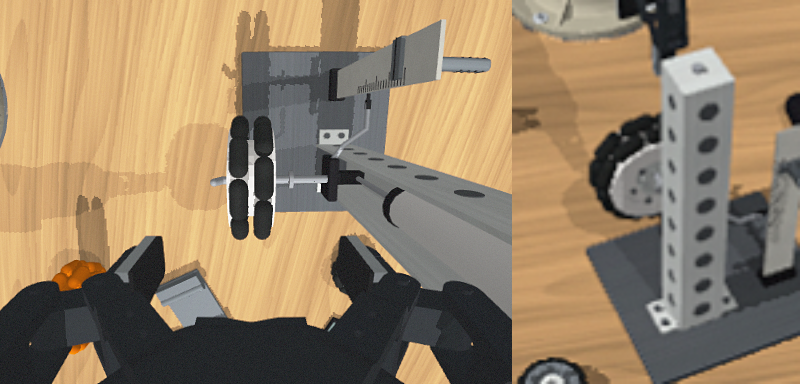

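```bash
cat > an.py <<'E'
from h import *
np.set_printoptions(precision=4,suppress=True)
O=np.array([.5945,.0293,0]);X=np.array([.9774,.2116,0]);Y=np.array([-.2116,.9774,0]);A=np.array([X,Y,[0,0,1]])
def cloud(m,d,box):
    v,u=np.mgrid[0:384,0:512]; k=d>0
    f=192/np.tan(np.radians(m["vfov"])/2); K=np.array([[f,0,m["cx"]],[0,f,m["cy"]],[0,0,1.]])
    s=cv2.undistortPoints(np.stack([u[k],v[k]],1).astype(np.float64)[:,None],K,np.array([m["k1"],0,0,0]))[:,0] if 0 else None
    a=np.stack([(u[k]-m["cx"])/f,(v[k]-m["cy"])/f],1); s=a.copy()
    for _ in range(15): s=a/(1+m["k1"]*(s**2).sum(1,keepdims=True))
    P=np.c_[s,np.ones(len(s))]*d[k][:,None]; W=(P-np.array(m["t"]))@np.array(m["R"])
    return np.c_[(W-O)@A.T,u[k],v[k]]
def sel(c,x,y,z): return c[(c[:,0]>x[0])&(c[:,0]<x[1])&(c[:,1]>y[0])&(c[:,1]<y[1])&(c[:,2]>z[0])&(c[:,2]<z[1])]
E
python3 - <<'E'
from an import *
m=camera_model("wrist")
for k in range(3):
    c=cloud(m,np.load(f"pics/w6_{k}.npy"),0)
    q=sel(c,(-.2,-.06),(-.012,.012),(.1,.16))
    b=q[((q[:,0]>-.14)&(q[:,0]<-.138))|((q[:,0]<-.135)&(q[:,0]>-.14))|((q[:,0]>-.084)&(q[:,0]<-.08))]; print("bar",len(b),b.mean(0) if len(b) else 0,np.percentile(b[:,2],[5,50,95]) if len(b) else 0)
    print(" base plate",np.median(sel(c,(-.1,0),(-.08,.08),(-.005,.02))[:,2]),"table",np.median(sel(c,(-.35,-.2),(-.1,.1),(-.01,.006))[:,2]))
    q=sel(c,(-.045,-.02),(-.02,.02),(.11,.15)); print(" carriage",len(q),np.percentile(q[:,2],[50,90,97]))
    q=sel(c,(-.05,.04),(.03,.105),(.105,.15)); print(" ptr",len(q));
    for a in np.arange(.05,.1,.01):
        r=q[(q[:,1]>a)&(q[:,1]<a+.01)&(q[:,0]<-.004)]; print("   ",round(a,3),len(r),np.median(r,0) if len(r) else 0)
    q=sel(c,(.02,.08),(.085,.125),(.17,.215)); print(" mbar",len(q),np.median(q,0),np.percentile(q[:,2],[50,90]),q.min(0),q.max(0))
E
```

```text
bar 32 [ -0.0821   0.0009   0.125  282.5    178.5   ] [0.1234 0.1253 0.1263]
 base plate 0.0061570371429754064 table -0.0029007077217462324
 carriage 710 [0.1297 0.1314 0.1333]
 ptr 725
    0.05 27 [ -0.0048   0.0548   0.1233 361.     125.    ]
    0.06 26 [ -0.0048   0.0655   0.1234 362.     114.    ]
    0.07 41 [ -0.0054   0.075    0.1235 363.     104.    ]
    0.08 79 [ -0.0049   0.0878   0.1258 365.      90.    ]
    0.09 192 [ -0.005    0.0951   0.1289 367.      82.    ]
 mbar 708 [  0.0449   0.1032   0.1875 460.      65.    ] [0.1875 0.1886] [  0.0244   0.0985   0.1778 436.      57.    ] [  0.0669   0.1096   0.1899 485.      73.    ]
bar 42 [ -0.0929   0.0006   0.1291 272.2381 179.6905] [0.1271 0.1293 0.1308]
 base plate 0.010321249892271584 table -3.6420632286079987e-05
 carriage 686 [0.1339 0.1355 0.136 ]
 ptr 758
    0.05 3 [ -0.0042   0.0502   0.1269 363.     130.    ]
    0.06 0 0
    0.07 0 0
    0.08 0 0
    0.09 0 0
 mbar 727 [  0.0477   0.103    0.192  467.      64.    ] [0.192  0.1931] [  0.027    0.0984   0.1801 443.      57.    ] [  0.0681   0.1093   0.1948 492.      72.    ]
bar 41 [ -0.096    0.0012   0.1295 268.9512 179.0976] [0.127  0.1286 0.1442]
 base plate 0.00948631492926916 table -0.0005471858147924925
 carriage 691 [0.1331 0.1348 0.1353]
 ptr 752
    0.05 6 [ -0.0046   0.0506   0.1268 362.5    129.5   ]
    0.06 6 [ -0.0044   0.0659   0.1266 364.     113.5   ]
    0.07 1 [ -0.0041   0.072    0.1293 366.     107.    ]
    0.08 3 [ -0.0041   0.0889   0.1467 375.      87.    ]
    0.09 6 [ -0.0041   0.0948   0.1397 372.5     81.    ]
 mbar 715 [  0.0474   0.1032   0.1911 466.      64.    ] [0.1911 0.1923] [  0.0262   0.0985   0.1802 442.      57.    ] [  0.0676   0.1096   0.1938 491.      72.    ]
```

```bash
python3 -m jog '[[[0,-0.0149,0],[0,0,0]],[[0,-0.0149,0],[0,0,0]],[[0,-0.0149,0],[0,0,0]],[[0,-0.0149,0],[0,0,0]],[[0,-0.0149,0],[0,0,0]],[[0,-0.0149,0],[0,0,0]],[[0,-0.0152,0],[0,0,0]],[[0,0,0],[0,0,0]]]'
python3 -m jog '[[[0.017,0,0],[0,0,0]],[[0.017,0,0],[0,0,0]],[[0.017,0,0],[0,0,0]],[[0.017,0,0],[0,0,0]],[[0.017,0,0],[0,0,0]],[[0.017,0,0],[0,0,0]],[[0.017,0,0],[0,0,0]],[[0.017,0,0],[0,0,0]],[[0.017,0,0],[0,0,0]],[[0.017,0,0],[0,0,0]]]'
python3 -m jog '[[[0,0,0],[0,0,7]],[[0,0,0],[0,0,7]],[[0,0,0],[0,0,7]],[[0,0,0],[0,0,7]],[[0,0,0],[0,0,7]],[[0,0,0],[0,0,7]],[[0,0,0],[0,0,7]],[[0,0,0],[0,0,7]],[[0,0,0],[0,0,7]],[[0,0,0],[0,0,7]],[[0,0,0],[0,0,7]],[[0,0,0],[0,0,7]]]'
python3 -m jog '[[[0,0,0],[0,0,6]],[[0,0,0],[0,0,0]],[[0,0,0],[0,0,0]],[[0,0,0],[0,0,0]]]'
python3 - <<'E'
from an import *
s=get_state();R=Ro.from_quat(s["eef_rot"]);e=np.array(s["eef_pos"]);print(s["time"],A@(e-O),s["joint_pos"],s["ft_force"]); print(A@R.as_matrix())
for k in range(2):
    m=camera_model("wrist"); im,d=grab_frame("wrist"); c=cloud(m,d,0)
    q=sel(c,(.0,.08),(.085,.125),(.17,.215)); print(" mbar",len(q),np.median(q,0),np.percentile(q[:,2],[50,90]),q.min(0),q.max(0))
    print("table",np.median(sel(c,(.15,.25),(.1,.2),(-.01,.01))[:,2]))
cv2.imwrite("pics/w7.png",im)
# top/scene measure too
for cam in("top","scene"):
    m=camera_model(cam);im,d=grab_frame(cam);c=cloud(m,d,0);q=sel(c,(.02,.08),(.085,.125),(.17,.215));print(cam,len(q),np.median(q,0) if len(q) else 0)
E
```

```text
time: 19.73
eef_pos: [0.4606, 0.1103, 0.2741]
eef_rot: [0.994, 0.109, 0.0, -0.001]
ft_force: [-1.0, 0.1, -0.4]
gripper_width: 0.0858
time: 20.57
eef_pos: [0.6288, 0.1418, 0.2734]
eef_rot: [0.994, 0.106, -0.0, 0.0]
ft_force: [0.5, -0.4, 0.5]
gripper_width: 0.0856
time: 21.57
eef_pos: [0.628, 0.1417, 0.2735]
eef_rot: [0.808, -0.589, 0.0, 0.0]
ft_force: [0.3, -0.3, 0.4]
gripper_width: 0.0852
time: 21.9
eef_pos: [0.6278, 0.1423, 0.2737]
eef_rot: [0.779, -0.627, 0.0, 0.0]
ft_force: [-0.6, 0.2, 0.1]
gripper_width: 0.0854
21.9 [0.0565 0.1034 0.2737] [-0.0245  0.4402 -0.373   1.2208  0.1564  1.5084 -1.7293] [-0.572   0.154   0.0926]
[[ 0.0029 -1.     -0.0002]
 [-1.     -0.0029 -0.0002]
 [ 0.0002  0.0002 -1.    ]]
 mbar 1276 [  0.0263   0.104    0.1909 249.     232.    ] [0.1909 0.1924] [  0.       0.0866   0.1706 229.     181.    ] [  0.0683   0.1213   0.2147 271.     275.    ]
table -0.0006219529195770114
 mbar 1274 [  0.0261   0.1041   0.1909 249.     232.    ] [0.1909 0.1925] [  0.       0.0867   0.1706 229.     181.    ] [  0.0682   0.1214   0.215  271.     275.    ]
table -0.0006212898341127382
top 0 0
scene 80 [  0.0461   0.1017   0.1931 311.5    193.    ]
```

```bash
python3 -m jog '[[[-0.0006,0,0.0134],[0,0,0]],[[0,0,0.0134],[0,0,0]],[[0,0,0.0134],[0,0,0]],[[0,0,0.0134],[0,0,0]],[[0,0,0.0134],[0,0,0]],[[0,0,0.0134],[0,0,0]],[[0,0,0.0134],[0,0,0]],[[0,0,0.0134],[0,0,0]],[[0,0,0],[0,0,0]],[[0,0,0],[0,0,0]]]'
python3 -m jog '[[[0,0,0],[0,0,0]],[[0,0,0],[0,0,0]],[[0,0,0],[0,0,0]],[[0,0,0],[0,0,0]],[[0,0,0],[0,0,0]],[[0,0,0],[0,0,0]],[[0,0,0],[0,0,0]],[[0,0,0],[0,0,0]],[[0,0,0],[0,0,0]],[[0,0,0],[0,0,0]]]' -1 30
python3 - <<'E'
from an import *
s=get_state();e=np.array(s["eef_pos"]);print(s["time"],A@(e-O),s["ft_force"],s["gripper_width"])
# pointer / carriage / marker from fixed cameras
for cam in("scene","top"):
    m=camera_model(cam);im,d=grab_frame(cam);c=cloud(m,d,0);cv2.imwrite(f"pics/{cam}8.png",im)
    q=sel(c,(-.045,-.02),(-.02,.02),(.1,.16));print(cam,"carriage",len(q),np.percentile(q[:,2],[50,90]) if len(q) else 0)
    q=sel(c,(-.02,.01),(.03,.08),(.1,.15));print(cam,"ptr arm",len(q),np.median(q,0) if len(q) else 0)
    for n in("pointer","marker_line"):
        for r in landmark_of(cam,n)[:1]:print(n,r)
    print("expected ptr px if z=.126",proj(cam,O+[0,0,.126]+X*-.005+Y*.085))
E
```

```text
time: 22.93
eef_pos: [0.6272, 0.1432, 0.1661]
eef_rot: [0.778, -0.628, -0.001, 0.001]
ft_force: [0.7, -0.2, 0.5]
gripper_width: 0.0854
time: 23.77
eef_pos: [0.6276, 0.1436, 0.1669]
eef_rot: [0.778, -0.628, 0.0, -0.0]
ft_force: [-0.3, 0.6, 1.9]
gripper_width: 0.0089
23.7667 [0.0566 0.1047 0.1669] [-0.3122  0.6056  1.8714] 0.008868962971301889
scene carriage 14 [0.1264 0.1426]
scene ptr arm 26 [ -0.0007   0.0607   0.1306 287.5    201.    ]
pointer {'centre': [296.6, 200.1], 'conf': 0.57}
expected ptr px if z=.126 [294.7517 198.5188]
top carriage 75 [0.1339 0.1362]
top ptr arm 28 [ -0.0027   0.049    0.1279 225.5    150.    ]
marker_line {'centre': [168.8, 215.2], 'conf': 0.73}
expected ptr px if z=.126 [213.5233 153.5886]
```

```bash
python3 -m jog '[[[0,0,0.003],[0,0,0]],[[0,0,0.005],[0,0,0]],[[0,0,0.005],[0,0,0]],[[0,0,0.005],[0,0,0]],[[0,0,0.005],[0,0,0]],[[0,0,0.005],[0,0,0]],[[0,0,0.005],[0,0,0]],[[0,0,0.005],[0,0,0]],[[0,0,0.005],[0,0,0]],[[0,0,0.005],[0,0,0]],[[0,0,0.005],[0,0,0]],[[0,0,0.003],[0,0,0]]]'
python3 -m jog '[[[0,0,0],[0,0,0]],[[0,0,0],[0,0,0]],[[0,0,0],[0,0,0]]]'
python3 - <<'E'
from an import *
s=get_state();e=np.array(s["eef_pos"]);print(s["time"],A@(e-O),s["ft_force"],s["gripper_width"])
im,d=grab_frame("wrist"); t=grab_frame("scene")[0][150:240,250:340]
cv2.imwrite("pics/w9.png",im)
cv2.imwrite("pics/v9.png",np.hstack([cv2.resize(im[100:330,140:370],(400,400)),cv2.resize(t,(400,400))]))
E
```

```text
time: 25.07
eef_pos: [0.6277, 0.1435, 0.1099]
eef_rot: [0.778, -0.628, -0.0, -0.0]
ft_force: [1.4, 2.2, 2.0]
gripper_width: 0.0095
time: 25.32
eef_pos: [0.6276, 0.1435, 0.1103]
eef_rot: [0.778, -0.628, -0.0, -0.0]
ft_force: [3.5, 2.3, -2.2]
gripper_width: 0.0092
25.3167 [0.0565 0.1046 0.1103] [ 3.4701  2.3099 -2.2298] 0.009165062028123274
```

View pics/v9.png

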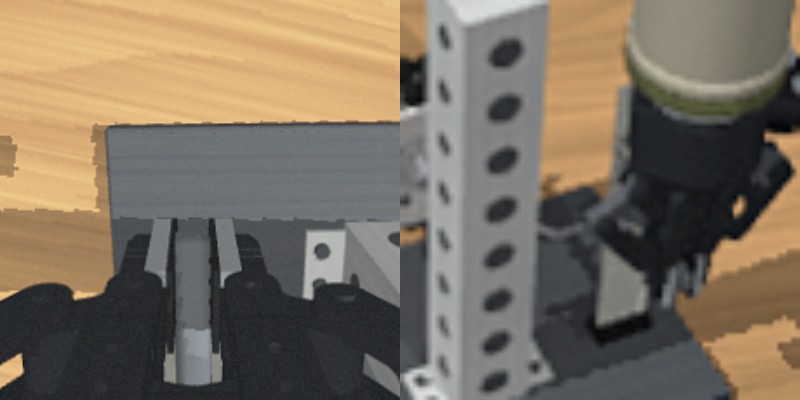

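```bash
python3 -m jog '[[[0,0,0.002],[0,0,0]],[[0,0,0],[0,0,0]],[[0,0,0],[0,0,0]],[[0,0,0],[0,0,0]]]'
python3 -m jog '[[[0,0,0],[0,0,0]],[[0,0,0],[0,0,0]],[[0,0,0],[0,0,0]],[[0,0,0],[0,0,0]],[[0,0,0],[0,0,0]],[[0,0,0],[0,0,0]]]' 1
python3 -m jog '[[[0,0,-0.01],[0,0,0]],[[0,0,-0.017],[0,0,0]],[[0,0,-0.017],[0,0,0]],[[0,0,-0.017],[0,0,0]],[[0,0,-0.017],[0,0,0]],[[0,0,-0.017],[0,0,0]],[[0,0,-0.017],[0,0,0]],[[0,0,-0.017],[0,0,0]],[[0,0,-0.017],[0,0,0]],[[0,0,-0.017],[0,0,0]]]'
python3 -m jog '[[[0,0.02,0],[0,0,0]],[[0,0.02,0],[0,0,0]],[[0,0.02,0],[0,0,0]],[[0,0.02,0],[0,0,0]],[[0,0.02,0],[0,0,0]],[[0,0.02,0],[0,0,0]],[[0,0.02,0],[0,0,0]],[[0,0.02,0],[0,0,0]],[[0.02,0.02,0],[0,0,0]],[[0.02,0.01,0],[0,0,0]],[[0,0,0],[0,0,0]],[[0,0,0],[0,0,0]]]'
cat > chk.py <<'E'
from an import *
s=get_state();e=np.array(s["eef_pos"]);print(s["time"],A@(e-O),s["ft_force"])
D=[];m=camera_model("wrist")
for k in range(6): im,d=grab_frame("wrist");D.append(d)
D=np.array(D);ok=(D>0).all(0);d=np.where(ok,D.mean(0),0);c=cloud(m,d,0);np.save("pics/last.npy",d);cv2.imwrite("pics/last.png",im)
print("plate",np.median(sel(c,(-.1,-.03),(-.08,.08),(0,.02))[:,2]))
q=sel(c,(-.04,-.024),(-.018,.018),(.11,.16));print("carriage",len(q),np.percentile(q[:,2],[10,50,90]))
q=sel(c,(.02,.065),(.1,.108),(.1,.16));print("mbar",len(q),np.percentile(q[:,2],[10,50,90]),q.mean(0))
q=sel(c,(-.02,.02),(.07,.14),(.1,.16))
for a in np.arange(-.02,.02,.004):
    r=q[(q[:,0]>a)&(q[:,0]<a+.004)];print(round(a,3),len(r),(r[:,1].min(),r[:,1].max(),np.percentile(r[:,2],[5,50,95])) if len(r)>3 else 0)
q=sel(c,(-.2,-.04),(-.01,.01),(.1,.14)); 
for a in(-.09,-.086,-.082,-.072,-.066,-.06,-.054):
    r=q[(q[:,0]>a)&(q[:,0]<a+.004)];print("hookbar",a,len(r),np.percentile(r[:,2],[50,90]) if len(r) else 0)
E
python3 chk.py; python3 -c "
import cv2;im=cv2.imread('pics/last.png');print(im.shape)"
```

```text
time: 25.75
eef_pos: [0.6276, 0.1435, 0.1088]
eef_rot: [0.778, -0.628, 0.0, -0.0]
ft_force: [3.3, 2.9, 0.2]
gripper_width: 0.009
time: 26.25
eef_pos: [0.6275, 0.1433, 0.1086]
eef_rot: [0.778, -0.628, -0.0, 0.0]
ft_force: [0.7, -0.4, -0.1]
gripper_width: 0.0804
time: 27.08
eef_pos: [0.6274, 0.1434, 0.2735]
eef_rot: [0.778, -0.628, 0.0, -0.0]
ft_force: [1.0, -0.1, 0.4]
gripper_width: 0.0851
time: 28.08
eef_pos: [0.4502, 0.0631, 0.2727]
eef_rot: [0.777, -0.629, 0.001, -0.0]
ft_force: [0.1, 0.7, 0.1]
gripper_width: 0.0855
28.0833 [-0.1339  0.0636  0.2727] [0.1122 0.7039 0.0992]
plate 0.009876681335550332
carriage 573 [0.124  0.1343 0.1349]
(384, 512, 3)Traceback (most recent call last):
  File "chk.py", line 8, in <module>
    q=sel(c,(.02,.065),(.1,.108),(.1,.16));print("mbar",len(q),np.percentile(q[:,2],[10,50,90]),q.mean(0))
                                                               ~~~~~~~~~~~~~^^^^^^^^^^^^^^^^^^^
    return _quantile_unchecked(
        a, q, axis, out, overwrite_input, method, keepdims, weights)
    return _ureduce(a,
                    func=_quantile_ureduce_func,
    ...<5 lines>...
                    overwrite_input=overwrite_input,
                    method=method)
    r = func(a, **kwargs)
    result = _quantile(arr,
                       quantiles=q,
    ...<2 lines>...
                       out=out,
                       weights=wgt)
    slices_having_nans = np.isnan(arr[-1, ...])
                                  ~~~^^^^^^^^^
IndexError: index -1 is out of bounds for axis 0 with size 0
```

```bash
python3 - <<'E'
from an import *
m=camera_model("wrist");c=cloud(m,np.load("pics/last.npy"),0)
q=sel(c,(-.03,.01),(.06,.14),(.09,.16));print(len(q),q.min(0),q.max(0))
u0,u1,v0,v1=[int(t) for t in(q[:,3].min()-8,q[:,3].max()+8,q[:,4].min()-8,q[:,4].max()+8)]
im=cv2.imread("pics/last.png")[max(v0,0):v1,u0:u1];k=min(790/im.shape[1],590/im.shape[0]);print(u0,v0,k)
cv2.imwrite("pics/v10.png",cv2.resize(im,None,fx=k,fy=k,interpolation=cv2.INTER_CUBIC))
E
```

```text
885 [ -0.0078   0.06     0.091  182.      18.    ] [  0.0093   0.1258   0.16   256.      50.    ]
174 10 8.777777777777779
```

View pics/v10.png

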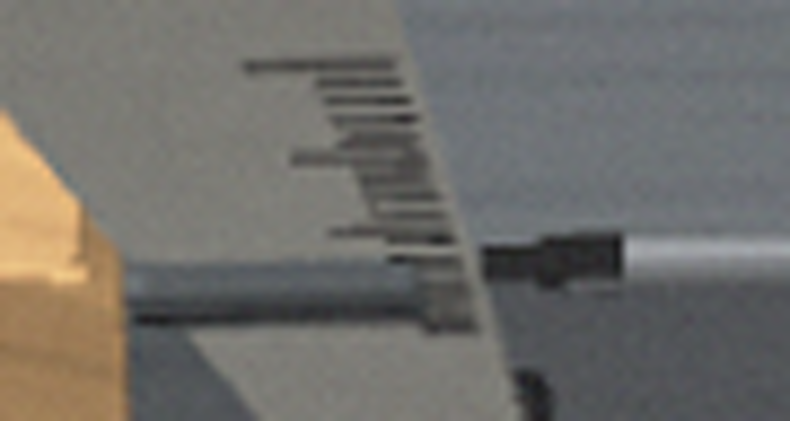

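```bash
python3 - <<'E'
from an import *
m=camera_model("wrist");d=np.load("pics/last.npy");c=cloud(m,d,0)
g=lambda u,v:c[(c[:,3]==u)&(c[:,4]==v)][0,:3] if ((c[:,3]==u)&(c[:,4]==v)).any() else None
for u in(196,206,214):
    for v in range(33,52):print(u,v,g(u,v))
for u in(234,238,242,248,252):
    for v in(37,38,39,40,41,42):print("P",u,v,g(u,v))
E
```

```text
196 33 [-0.0038  0.1093  0.1561]
196 34 [-0.0038  0.1099  0.1532]
196 35 [-0.0033  0.1108  0.148 ]
196 36 [-0.0033  0.1114  0.1448]
196 37 [-0.0033  0.1119  0.1417]
196 38 [-0.0034  0.1125  0.1384]
196 39 [-0.0034  0.1132  0.1349]
196 40 [-0.0039  0.1134  0.1336]
196 41 [-0.0048  0.1134  0.134 ]
196 42 [-0.0054  0.1136  0.133 ]
196 43 [-0.0064  0.1136  0.1334]
196 44 [-0.007   0.1138  0.1324]
196 45 [-0.0071  0.1144  0.1291]
196 46 [-0.0075  0.1148  0.1271]
196 47 [-0.0073  0.1157  0.122 ]
196 48 [-0.004   0.1192  0.1019]
196 49 [-0.0041  0.12    0.0976]
196 50 [0.0043 0.1282 0.0515]
196 51 [0.0065 0.1311 0.0353]
206 33 [-0.003   0.1017  0.1526]
206 34 [-0.003   0.1021  0.1498]
206 35 [-0.0031  0.1025  0.1467]
206 36 [-0.0033  0.1029  0.1443]
206 37 [-0.0034  0.1033  0.1415]
206 38 [-0.0034  0.1038  0.1381]
206 39 [-0.0034  0.1044  0.1346]
206 40 [-0.004   0.1045  0.1336]
206 41 [-0.0049  0.1045  0.1339]
206 42 [-0.0057  0.1045  0.1338]
206 43 [-0.0065  0.1046  0.1336]
206 44 [-0.0071  0.1047  0.1327]
206 45 [-0.0073  0.1052  0.1296]
206 46 [-0.0076  0.1056  0.1269]
206 47 [-0.0072  
[... 1112 characters left out ...]
.1279]
P 238 41 [-0.0036  0.0764  0.1276]
P 238 42 [-0.0039  0.0765  0.1251]
P 242 37 [-0.0001  0.0727  0.1272]
P 242 38 [-0.001   0.0727  0.1274]
P 242 39 [-0.0018  0.0727  0.1271]
P 242 40 [-0.0027  0.0727  0.1271]
P 242 41 [-0.0034  0.0728  0.1267]
P 242 42 [-0.004   0.0728  0.1253]
P 248 37 [0.0002 0.0673 0.1258]
P 248 38 [-0.0009  0.0673  0.1269]
P 248 39 [-0.0017  0.0673  0.1268]
P 248 40 [-0.0025  0.0673  0.1263]
P 248 41 [-0.0033  0.0673  0.1261]
P 248 42 [-0.004   0.0673  0.1254]
P 252 37 [0.0001 0.0637 0.1264]
P 252 38 [-0.0009  0.0637  0.1269]
P 252 39 [-0.0017  0.0637  0.1269]
P 252 40 [-0.0025  0.0637  0.1264]
P 252 41 [-0.0034  0.0637  0.1265]
P 252 42 [-0.0039  0.0637  0.125 ]
```

Collar top is at z=0.1336, which puts the line at about 0.1266. The pointer centre is about 0.125, as the carriage top (0.1343 − 0.009) also gives. The marker needs about 1.6 mm more, so I'll go back and grip it again.

```bash
python3 -m jog '[[[-0.02,-0.01,0],[0,0,0]],[[-0.02,-0.02,0],[0,0,0]],[[0,-0.02,0],[0,0,0]],[[0,-0.02,0],[0,0,0]],[[0,-0.02,0],[0,0,0]],[[0,-0.02,0],[0,0,0]],[[0,-0.02,0],[0,0,0]],[[0,-0.02,0],[0,0,0]],[[0,-0.02,0],[0,0,0]],[[0,-0.02,0],[0,0,0]],[[0,0,0],[0,0,0]],[[0,0,0],[0,0,0]]]'
python3 -c "
from an import *
s=get_state();print(A@(s['eef_pos']-O),s['eef_pos'])"
```

```text
time: 29.38
eef_pos: [0.6278, 0.1442, 0.2702]
eef_rot: [0.778, -0.628, -0.001, 0.0]
ft_force: [-0.2, -0.3, 0.1]
gripper_width: 0.0853
[0.0569 0.1053 0.2702] [0.6278 0.1442 0.2702]
```

```bash
python3 -m jog '[[[0,0,0.017],[0,0,0]],[[0,0,0.017],[0,0,0]],[[0,0,0.017],[0,0,0]],[[0,0,0.017],[0,0,0]],[[0,0,0.017],[0,0,0]],[[0,0,0.017],[0,0,0]],[[0,0,0.017],[0,0,0]],[[0,0,0.017],[0,0,0]],[[0,0,0.017],[0,0,0]],[[0,0,0.008],[0,0,0]],[[0,0,0],[0,0,0]],[[0,0,0],[0,0,0]]]'
python3 -c "
from an import *
for i in range(3):
  s=get_state();print(A@(s['eef_pos']-O));grab_frame('top')"
```

```text
time: 30.38
eef_pos: [0.6273, 0.1435, 0.1111]
eef_rot: [0.778, -0.628, -0.0, -0.0]
ft_force: [0.8, 0.2, -0.0]
gripper_width: 0.0854
[0.0562 0.1047 0.1111]
[0.0568 0.1048 0.1119]
[0.0572 0.1047 0.1122]
```

```bash
python3 -m jog '[[[0,0,0.003],[0,0,0]],[[0,0,0],[0,0,0]],[[0,0,0],[0,0,0]],[[0,0,0],[0,0,0]],[[0,0,0],[0,0,0]],[[0,0,0],[0,0,0]]]'
python3 -m jog '[[[0,0,0],[0,0,0]],[[0,0,0],[0,0,0]],[[0,0,0],[0,0,0]],[[0,0,0],[0,0,0]],[[0,0,0],[0,0,0]],[[0,0,0],[0,0,0]],[[0,0,0],[0,0,0]],[[0,0,0],[0,0,0]],[[0,0,0],[0,0,0]],[[0,0,0],[0,0,0]]]' -1 30
python3 -c "
from an import *
for i in range(3):
  s=get_state();print(A@(s['eef_pos']-O),s['ft_force']);grab_frame('top')"
```

```text
time: 31.03
eef_pos: [0.6276, 0.1435, 0.1077]
eef_rot: [0.778, -0.628, 0.0, -0.0]
ft_force: [-0.5, 0.5, 0.7]
gripper_width: 0.0849
time: 31.87
eef_pos: [0.6275, 0.1435, 0.1077]
eef_rot: [0.778, -0.628, -0.0, -0.0]
ft_force: [-0.1, 0.2, 0.7]
gripper_width: 0.0094
[0.0565 0.1046 0.1077] [-0.0587  0.1529  0.7329]
[0.0565 0.1047 0.1077] [0.3698 0.0857 0.4332]
[0.0565 0.1047 0.1077] [-0.888  -0.2439  1.4318]
```

```bash
python3 -m jog '[[[0,0,0.0009],[0,0,0]],[[0,0,0.0008],[0,0,0]],[[0,0,0],[0,0,0]],[[0,0,0],[0,0,0]],[[0,0,0],[0,0,0]],[[0,0,0],[0,0,0]]]'
python3 -m jog '[[[0,0,0],[0,0,0]],[[0,0,0],[0,0,0]],[[0,0,0],[0,0,0]],[[0,0,0],[0,0,0]],[[0,0,0],[0,0,0]],[[0,0,0],[0,0,0]]]' 1
python3 -m jog '[[[0,0,-0.01],[0,0,0]],[[0,0,-0.017],[0,0,0]],[[0,0,-0.017],[0,0,0]],[[0,0,-0.017],[0,0,0]],[[0,0,-0.017],[0,0,0]],[[0,0,-0.017],[0,0,0]],[[0,0,-0.017],[0,0,0]],[[0,0,-0.017],[0,0,0]],[[0,0,-0.017],[0,0,0]],[[0,0,-0.017],[0,0,0]],[[0,0,-0.004],[0,0,0]]]'
python3 -m jog '[[[0,0.02,0],[0,0,0]],[[0,0.02,0],[0,0,0]],[[0,0.02,0],[0,0,0]],[[0,0.02,0],[0,0,0]],[[0,0.02,0],[0,0,0]],[[0,0.02,0],[0,0,0]],[[0,0.02,0],[0,0,0]],[[0,0.02,0],[0,0,0]],[[0.02,0.02,0],[0,0,0]],[[0.02,0.01,0],[0,0,0]],[[0,0,0],[0,0,0]],[[0,0,0],[0,0,0]]]'
python3 -m jog '[[[0,0,0],[0,0,0]],[[0,0,0],[0,0,0]],[[0,0,0],[0,0,0]],[[0,0,0],[0,0,0]]]'
cat > chk.py <<'E'
from an import *
s=get_state();e=np.array(s["eef_pos"]);print(s["time"],A@(e-O))
D=[];m=camera_model("wrist")
for k in range(8): im,d=grab_frame("wrist");D.append(d)
D=np.array(D);ok=(D>0).all(0);d=np.where(ok,D.mean(0),0);c=cloud(m,d,0);np.save("pics/last.npy",d);cv2.imwrite("pics/last2.png",im)
print("plate",np.median(sel(c,(-.1,-.03),(-.08,.08),(0,.02))[:,2]))
q=sel(c,(-.04,-.024),(-.018,.018),(.13,.16));print("carriage top",len(q),np.median(q[:,2]))
q=sel(c,(-.0066,-.0045),(.092,.118),(.11,.15));print("collar top",len(q),np.percentile(q[:,2],[10,50,90]))
q=sel(c,(-.004,0),(.078,.0815),(.11,.14));print("ptr tip top",len(q),np.percentile(q[:,2],[10,50,90]))
q=sel(c,(-.0035,0),(.07,.077),(.11,.14));print("ptr block top",len(q),np.percentile(q[:,2],[10,50,90]))
q=sel(c,(-.02,.01),(.07,.0835),(.11,.14));print("ptr x,y range",q.min(0),q.max(0))
E
python3 chk.py
```

```text
time: 32.52
eef_pos: [0.6276, 0.1436, 0.1059]
eef_rot: [0.778, -0.628, -0.0, -0.0]
ft_force: [-0.9, 1.1, 1.3]
gripper_width: 0.0096
time: 33.02
eef_pos: [0.6276, 0.1433, 0.1059]
eef_rot: [0.778, -0.628, 0.0, 0.0]
ft_force: [0.1, 0.1, 0.3]
gripper_width: 0.0807
time: 33.93
eef_pos: [0.6285, 0.1439, 0.2772]
eef_rot: [0.778, -0.628, 0.002, -0.002]
ft_force: [0.1, -0.5, 0.4]
gripper_width: 0.0851
time: 34.93
eef_pos: [0.45, 0.063, 0.2731]
eef_rot: [0.777, -0.629, 0.0, -0.0]
ft_force: [0.1, 1.3, -1.0]
gripper_width: 0.0854
time: 35.27
eef_pos: [0.4504, 0.0649, 0.2727]
eef_rot: [0.779, -0.627, -0.0, -0.0]
ft_force: [-0.0, 0.2, 0.4]
gripper_width: 0.0856
35.2667 [-0.1333  0.0653  0.2727]
plate 0.009157269504920861
carriage top 441 0.13366726468457574
collar top 57 [0.1321 0.1324 0.1327]
ptr tip top 20 [0.1256 0.1277 0.1283]
ptr block top 29 [0.1275 0.1279 0.1283]
ptr x,y range [ -0.0041   0.0708   0.113  231.      37.    ] [  0.0035   0.0828   0.1286 244.      42.    ]
```

```bash
python3 -m jog '[[[0,-0.01,0],[0,0,0]],[[0,-0.01,0.01],[0,0,0]],[[0,0,0.015],[0,0,0]],[[0,0,0.015],[0,0,0]],[[0,0,0.005],[0,0,0]],[[0,0,0],[0,0,0]],[[0,0,0],[0,0,0]],[[0,0,0],[0,0,0]],[[0,0,0],[0,0,0]],[[0,0,0],[0,0,0]]]'
python3 chk.py; python3 - <<'E'
from an import *
m=camera_model("wrist");d=np.load("pics/last.npy");c=cloud(m,d,0)
q=sel(c,(-.012,.004),(.066,.125),(.112,.14));u0,u1,v0,v1=[int(x) for x in(q[:,3].min()-6,q[:,3].max()+6,max(q[:,4].min()-6,0),q[:,4].max()+8)]
im=cv2.imread("pics/last2.png")[v0:v1,u0:u1];k=min(790/im.shape[1],590/im.shape[0]);print(u0,v0,k)
cv2.imwrite("pics/v11.png",cv2.resize(im,None,fx=k,fy=k,interpolation=cv2.INTER_CUBIC))
for y in(.1,.105,.11):
    r=c[(abs(c[:,1]-y)<.0004)&(c[:,0]<.0)&(c[:,0]>-.012)&(c[:,2]>.11)&(c[:,2]<.14)];print(r[np.argsort(r[:,4])][:,[0,2,4]].round(4).tolist())
for y in(.081,.0795,.078,.076,.072,.068):
    r=c[(abs(c[:,1]-y)<.0006)&(c[:,0]<.006)&(c[:,0]>-.012)&(c[:,2]>.11)&(c[:,2]<.14)];print("P",y,r[np.argsort(r[:,4])][:,[0,2,4]].round(4).tolist())
E
```

```text
time: 36.5
eef_pos: [0.4703, 0.0685, 0.2287]
eef_rot: [0.778, -0.628, 0.001, -0.001]
ft_force: [-0.1, -0.2, -0.2]
gripper_width: 0.0856
36.5 [-0.1131  0.0646  0.2287]
plate 0.009709061361904135
carriage top 578 0.13429628705488897
collar top 156 [0.1225 0.1325 0.1331]
ptr tip top 19 [0.1261 0.1267 0.1284]
ptr block top 42 [0.1271 0.1284 0.1288]
ptr x,y range [ -0.0033   0.0705   0.1259 226.      50.    ] [  0.0004   0.083    0.1291 242.      55.    ]
166 43 9.080459770114942
[[-0.0032, 0.1393, 51.0], [-0.0033, 0.1394, 51.0], [-0.0033, 0.1358, 52.0], [-0.0034, 0.1326, 53.0], [-0.0039, 0.1317, 54.0], [-0.0046, 0.1315, 55.0], [-0.0054, 0.1319, 56.0], [-0.0061, 0.1319, 57.0], [-0.0068, 0.1317, 58.0], [-0.007, 0.1288, 59.0], [-0.0073, 0.1262, 60.0], [-0.0063, 0.116, 61.0]]
[[-0.0033, 0.1361, 52.0], [-0.0033, 0.1362, 52.0], [-0.0033, 0.1327, 53.0], [-0.0039, 0.132, 54.0], [-0.0046, 0.1317, 55.0], [-0.0054, 0.1321, 56.0], [-0.006, 0.1318, 57.0], [-0.0067, 0.1314, 58.0], [-0.007, 0.129, 59.0], [-0.0072, 0.1258, 60.0], [-0.0072, 0.1216, 61.0]]
[[-0.004, 0.14, 52.0], [-0.004, 0.1367, 53.0], [-
[... 742 characters left out ...]
, [-0.0019, 0.1279, 52.0], [-0.0024, 0.1268, 53.0], [-0.0025, 0.1273, 53.0], [-0.0033, 0.1277, 54.0], [-0.0033, 0.1278, 54.0], [-0.0037, 0.1261, 55.0], [-0.0037, 0.1258, 55.0]]
P 0.076 [[-0.0002, 0.1269, 50.0], [-0.001, 0.1272, 51.0], [-0.0018, 0.1277, 52.0], [-0.0033, 0.1276, 54.0], [-0.0037, 0.126, 55.0]]
P 0.072 [[-0.0004, 0.1277, 50.0], [-0.0012, 0.1278, 51.0], [-0.0019, 0.1277, 52.0], [-0.0026, 0.1279, 53.0], [-0.0034, 0.1282, 54.0]]
P 0.068 [[-0.0002, 0.1268, 50.0], [-0.0002, 0.1267, 50.0], [-0.001, 0.1271, 51.0], [-0.0017, 0.1268, 52.0], [-0.0024, 0.1266, 53.0], [-0.0025, 0.1271, 53.0], [-0.0031, 0.1264, 54.0], [-0.0032, 0.1269, 54.0], [-0.0037, 0.1258, 55.0], [-0.0038, 0.1262, 55.0]]
```

View pics/v11.png

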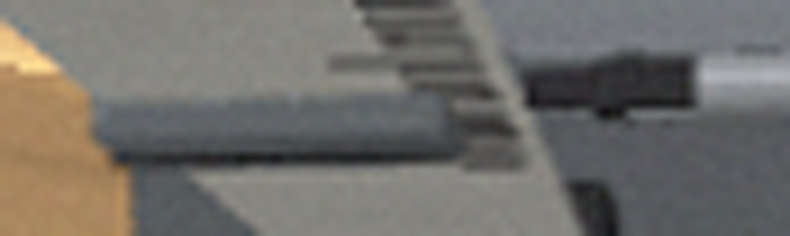

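```bash
python3 -c "
from rig import *
print(get_state()['time'],finish_job())"
```

```text
the job is handed in; nothing more can be done
36.9 None
```

The wheel is hanging on the balance hook, the marker is set level with the pointer, and I handed the job in at 36.9 s of the 64 s. It gives no verdict.

- **Hanging the wheel:** I gripped the wheel with the white hub and black rollers, lifted it from the cradle, threaded it over the hook tip and lowered it at about 24 to 36 mm/s. I let go once the wrist force had fallen to about 0 N. The hook dipped about 70 mm, which fits the 6.1 to 6.4 N I read while carrying the wheel.
- **Setting the marker:** I gripped its bar only about 7 s after letting go of the wheel. I slid it down about 58 mm, checked it, then gripped again and moved it another 1.8 mm.
- **Last close depth check:** The marker line is at about 124.8 mm. The pointer is at about 124.6 mm from its tip and about 125.3 mm from the carriage top. The wheel was hanging and the gripper was clear.
- **Disagreements:**
  - An earlier check after the final slide was noisier. Depending on what it was compared with, it put the line from 0.7 mm above to about 1.4 mm below level.
  - The marker seemed to start about 10 mm below its top position.
  - While the wheel was being unloaded, a sideways force of about 1.2 N showed on the wrist; it was gone after release.
- **Not checked:** I did not measure the hook's speed or its bob after release directly. I did not measure the other objects again, though nothing was moved near them.

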